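Long screwdriver out of a part-opening drawer

ROBOT

A 6-joint arm with a two-finger parallel gripper is mounted at the origin on the work surface. World frame = base frame: x ahead of the robot, y to its left, z up, the work surface at z = 0. Lengths are in m, angles in rad, forces in N, time in s.
With the tool pointing down it reaches from about 0.375 to 0.9 m from the base axis. Payload 3.1 kg.
Tool frame: the origin (TCP) lies midway between the tips of the shut fingers; the grasp point (between the pads) lies 19 mm behind it; z points along the fingers, y is the line along which they close (so a half turn about z gives the same grasp; the last joint's range is limited). The gripper opens to 85 mm and grips with 20 to 120 N. Pads are 22 mm wide; open, the fingers measure 114 mm over their backs; the gripper's body (76 mm by 85 mm) begins 54 mm behind the grasp point. The pads swing forward as they close: fully open they stand 13 mm farther back than shut.
Start: joints at [1.163, 0.527, 1.433, -0, 1.181, -0.178], TCP at [0.142, 0.609, 0.195] pointing down, gripper open.
Joint ranges: [-3.08, 3.08], [-0.75, 2.2], [0.22, 2.44], [-1.43, 4.57], [0, 2.65], [-2.85, 2.85]. Speed limits (rad/s): [2.79, 2.79, 3.14, 3.14, 3.14, 3.14].

INTERFACE

Orientations are given as a unit quaternion [x, y, z, w].
In Python, from station import manip gives the robot as it stands.
- The arm moves only by the tool step_arm, never from a script. Its argument "targets" is text: rows parted by semicolons, each of 4 numbers parted by spaces: the shift along the tool's x, y, z in mm, then the turn about the tool's z in degrees. A call has 1 to 12 rows; each row is the pose to reach, as a shift and turn from the pose commanded when the call began, along the tool's axes at that moment; what a row does not reach only later rows make up. A row lasts 1/10 s, in which the tool goes at most 50 mm and 8.59 degrees, less where a joint would pass 70% of its speed; a pose out of reach is approached as far as the arm can. A call with a gripper value outside its range is refused whole. "gripper" is the closure, from 0 (fully open) to 1 (shut), set as the call begins (left out, the last holds). The fingers move at their own pace and stop on an object; "squeeze" is the grip in N (left out, the last holds). Time passes only in rows, so rows that repeat a pose let the fingers close. It gives the time, the measured TCP pose, the force, the opening and the grip force at its end, in the units of the state.
- manip.sense(): the state, without advancing time (a new reading comes with each control period).
- manip.snapshot(name): name is "side" or "top" or "wrist"; returns the picture (480x640x3 uint8, red, green, blue); there is no depth.
- manip.get_calibration(name): a dict with "fov_y" (degrees; the focal length in pixels is half the picture's height over the tangent of half this angle, whatever the lens; pixels are square), "cx", "cy" (the principal point, pixels), "extrinsics" (4x4, takes a point from camera to world coordinates); the wrist camera has in their place "tool_from_camera" (4x4, takes a point from camera to tool coordinates, whose origin is the TCP and whose axes are the flange's). Camera axes: x right, y down, z forward; pixel columns grow to the right and rows downward; lengths in m; the calibration is good to about 2 mm. A picture is of the moment at which its call begins: read the wrist's pose just before it. get_calibration takes no time and is no camera call.
- manip.sign_off(): hands the job in; it is judged then, once.
Trained networks look in the newest picture that a camera, given by its name, has taken for a name from the list of things; names that differ only in an ending like _2 or _b are one class to them, and where a whole thing is asked for, a point or a joint stands for the part that bears it (a point fixed in the world has none). Each returns a list of dicts, best first, with "p" (0 to 1); they miss things now and then, are a little off and sometimes report something else, mostly with a low value. They report only what shows in the picture. A call takes as long as a camera call. They do not tell look-alikes from the thing itself.
- manip.recognise(camera, query): "position" ([column, row] in pixels, amid what is visible of it).
- manip.masks_of(camera, query): "pixels" (480x640 bool, what is visible of it) and "position" ([column, row] in pixels, amid what is visible of it).
- manip.mark_of(camera, query): "position" ([column, row] in pixels: a listed point, or the origin of a listed thing).
The state is a dict: "t": time; "q": joint angles; "qd": joint speeds; "tau": joint torques, N m; "tcp_pos": TCP position; "tool_rot": TCP orientation; "force": force on the tool from outside, world axes, zero at the start; "ft_torque": the same for the moment, N m; "finger_gap": opening from 0.0 (shut) to 1.0 (fully open); "gripper_force": force on a finger pad.
Only numpy, scipy, OpenCV 4.12 (cv2) and the standard library are available. Lean on these libraries where they do the work, as an engineer would, in place of code of your own. Each camera call takes 0.05 s, during which the arm holds its last target. There are 200 camera calls.

TASK

In the chromatography lab, pull the ajar top drawer of the bench-top drawer unit out until you feel it meet its stop, and take out the long screwdriver. It is longer than the gap in front of the unit, so tip it handle end up and draw the blade out from under the unit's top without forcing it against the top. Finish with the screwdriver still in your grip, held still and roughly level in the air with all of it at least 5 cm above the unit's top, the drawer left out, the other tools left in it and everything else left where it stands.

Things in the scene. Friction and masses are not known exactly. Their poses are not given: they have to be found in the camera images.
- cabinet: White steel two-drawer unit, fixed. Origin on the bench, mid-width, 150 mm behind the carcass's front face; z up, x from front to back, y left as one faces the front. Carcass x -150 to 160, 320 wide, 172 high. Lower drawer shut, not used. Low goods stand on its top (x -25 to 55, up to 40 mm high); the front of the top is bare
- cabinet_top: The unit's flat top panel, 310 x 320 x 12 mm, fixed to the cabinet: its underside is 160 mm and its upper face 172 mm above the bench; its front edge lies over the carcass's front face. Origin: 150 mm behind that edge, at the underside; axes as the cabinet
- drawer (a joint): How far the top drawer is pulled out, in m: 0 shut, starts ajar (0.083 to 0.1), slides towards the front (cabinet -x) to a hard stop at about 0.140 (it cannot be taken out, the rear of the drawer stays under the top). Sliding friction 2 N; it stays where it is left
- drawer_handle (a point): Middle of the top drawer's bar pull: level round bar 11 mm thick, 110 long along cabinet y, 135 mm above the bench, axis 35 mm in front of the front panel, on two thin stays near its ends. Moves with the drawer; axes as the cabinet. Panel 14 mm thick, upper edge 155 mm above the bench. The lower drawer has the same pull, 83 mm lower
- drawer_floor (a point): Point on the drawer's inner floor (105 mm above the bench) at the front panel's inner face, mid-width; axes as the cabinet. Inside: 280 mm along x, 140 to each side in y. Above the floor: side walls 42 mm, front panel 50, underside of the unit's top 55. At the stop the gap from the panel's inner face to the front edge of the unit's top is 140 mm
- long_driver: Long screwdriver, 235 mm, about 0.09 to 0.15 kg, loose in the top drawer in one of three lanes 75 mm apart, handle end to the front, along cabinet x within 5 degrees. Black handle 100 long, 26 x 26 mm with flats; round 6.4 mm blade 135 long, 13 mm off the floor. Balances 30 mm bladeward of the handle's middle. Origin on the handle's lower flat at its middle; x along the blade, z up
- driver_grip (a point): Middle of the long screwdriver's handle, on its axis (13 mm above the drawer floor as it lies); x along the blade
- driver_butt (a point): Free end of the long screwdriver's handle, on its axis, 50 mm from the handle's middle
- driver_tip (a point): Tip of the long screwdriver's blade, 185 mm from the handle's middle
- short_driver: Short screwdriver of the same make, 122 mm overall (handle 80 x 26 x 26 mm), in the same drawer: leave it there. Origin under the handle's middle
- spanner: Small open-ended steel spanner, 142 mm long, 7 mm thick, flat in the same drawer: leave it there. Origin 22 mm frontward of its middle, on its underside
- vial_rack: Blue rack of small vials, 62 x 130 x 39 mm, on the unit's top: leave alone. Origin under its middle
- liner_box: Small carton, 50 x 85 x 22 mm, on the unit's top: leave alone. Origin under its middle
- solvent_bottle: Amber solvent bottle, 90 mm diameter, 170 mm high, on the bench left of the unit: leave alone. Origin under its middle
- beaker: Glass beaker, 72 mm diameter, 95 mm high, on the bench to the right: leave alone. Origin under its middle
- septa_jar: Small plastic jar, 52 mm diameter, 55 mm high, on the bench to the right: leave alone. Origin under its middle
- mouse: Dark grey computer mouse, 100 x 60 mm, 33 mm high, on the bench to the left: leave alone. Origin under its middle
There are look-alikes about, which are no part of the job. Leave any red look-alike of the short_driver alone.

How it is judged:
By the outcome, as a careful person would: the job done as asked, in the order asked, and still so for the second after the job is handed in, while the arm keeps its last pose, push and grip.
It also fails if it takes over 51 s, if anything falls off the work surface, if the arm or the gripper's body presses on something with over 40 N, if the wrist force passes 120 N, or if a joint passes its speed limit or range.

## Working session

There is one attempt and no reset: what is moved stays moved. The work goes in short steps, Python scripts to look and compute and a tool call to move; the robot and the scene stay as the last step left them, time stands still between calls to the robot, and variables do not carry over. Pictures are saved under pics/ and viewed, at most 10 in all, crops included, and the job is handed in when it is done.

Besides the shell and the picture viewer there is one more tool, called as a command line: name --argument value ..., lists and objects as JSON in quotes. step_arm: Moves the arm, as the interface text tells. Its arguments: {"type":"object","properties":{"targets":{"type":"string"},"gripper":{"type":"number"},"squeeze":{"type":"number"}},"required":["targets"]}

```bash
mkdir -p pics; ls; cat > h.py <<'E'
import numpy as np, cv2
from station import manip
from scipy.spatial.transform import Rotation as R
def K(c):
    f=240/np.tan(np.radians(c['fov_y'])/2); return f,c['cx'],c['cy']
def T(cam,s=None):
    c=manip.get_calibration(cam)
    if 'extrinsics' in c: return np.array(c['extrinsics'])
    s=s or manip.sense(); M=np.eye(4); M[:3,:3]=R.from_quat(s['tool_rot']).as_matrix(); M[:3,3]=s['tcp_pos']
    return M@np.array(c['tool_from_camera'])
def ray(cam,px,M=None):
    c=manip.get_calibration(cam); f,cx,cy=K(c); M=T(cam) if M is None else M
    d=M[:3,:3]@np.array([(px[0]-cx)/f,(px[1]-cy)/f,1]); return M[:3,3],d/np.linalg.norm(d)
def atz(cam,px,z,M=None):
    o,d=ray(cam,px,M); return o+d*(z-o[2])/d[2]
def tri(rs):
    A=sum(np.eye(3)-np.outer(d,d) for o,d in rs); b=sum((np.eye(3)-np.outer(d,d))@o for o,d in rs)
    p=np.linalg.solve(A,b); return p,[np.linalg.norm((np.eye(3)-np.outer(d,d))@(p-o)) for o,d in rs]
def proj(cam,p,M=None):
    c=manip.get_calibration(cam); f,cx,cy=K(c); M=T(cam) if M is None else M
    q=np.linalg.inv(M)@np.append(p,1); return q[0]/q[2]*f+cx,q[1]/q[2]*f+cy
def save(im,n): cv2.imwrite('pics/'+n,im[:,:,::-1])
E
python3 - <<'E'
from h import *
np.set_printoptions(precision=3,suppress=True)
for cam in ['top','side']:
    im=manip.snapshot(cam); save(im,cam+'0.png'); print(cam,T(cam))
    for q in ['drawer_handle','drawer_floor','driver_grip','driver_butt','driver_tip','cabinet_top','short_driver','spanner']:
        r=manip.mark_of(cam,q); print(q,[(np.round(x['position']),round(x['p'],2)) for x in r[:3]])
a=cv2.imread('pics/top0.png');b=cv2.imread('pics/side0.png')
s=manip.sense();print(s['t'],s['tcp_pos'],s['tool_rot'],manip.get_calibration('wrist'))
E
```

```text
pics
top [[-0.001 -0.998  0.07   0.537]
 [-1.     0.001  0.     0.001]
 [-0.001 -0.07  -0.998  1.307]
 [ 0.     0.     0.     1.   ]]
drawer_handle [(array([308., 298.]), 0.83)]
drawer_floor [(array([313., 280.]), 0.69), (array([456., 265.]), 0.65), (array([315., 263.]), 0.53)]
driver_grip [(array([164., 309.]), 0.56), (array([314., 263.]), 0.54)]
driver_butt [(array([314., 280.]), 0.63), (array([316., 260.]), 0.47)]
driver_tip []
cabinet_top []
short_driver [(array([226., 244.]), 0.74), (array([287., 260.]), 0.59)]
spanner [(array([342., 259.]), 0.44)]
side [[-0.919 -0.254  0.301  0.288]
 [-0.394  0.607 -0.69   0.783]
 [-0.007 -0.753 -0.658  0.874]
 [ 0.     0.     0.     1.   ]]
drawer_handle [(array([392., 262.]), 0.6), (array([398., 193.]), 0.53)]
drawer_floor [(array([373., 263.]), 0.74)]
driver_grip [(array([349., 249.]), 0.63), (array([361., 237.]), 0.57)]
driver_butt [(array([368., 256.]), 0.77)]
driver_tip [(array([218., 466.]), 0.2)]
cabinet_top [(array([285., 217.]), 0.67)]
short_driver [(array([276., 366.]), 0.8), (array([335., 274.]), 0.66)]
spanner [(array([360., 239.]), 0.58)]
0.9 [0.142 0.609 0.195] [0.114 0.993 0.    0.   ] {'fov_y': 60.30100119653208, 'cx': 318.65687710757817, 'cy': 242.14021280656385, 'tool_from_camera': array([[ 0.001, -0.946, -0.323,  0.083],
       [ 1.   ,  0.   ,  0.   , -0.   ],
       [-0.   , -0.323,  0.946, -0.179],
       [ 0.   ,  0.   ,  0.   ,  1.   ]])}
```

View pics/top0.png

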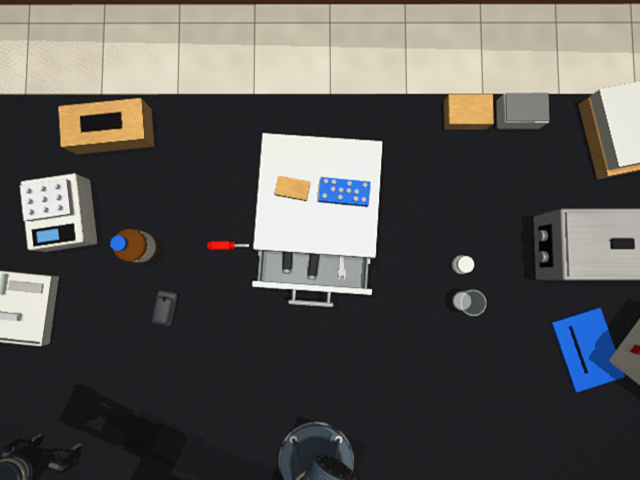

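View pics/side0.png

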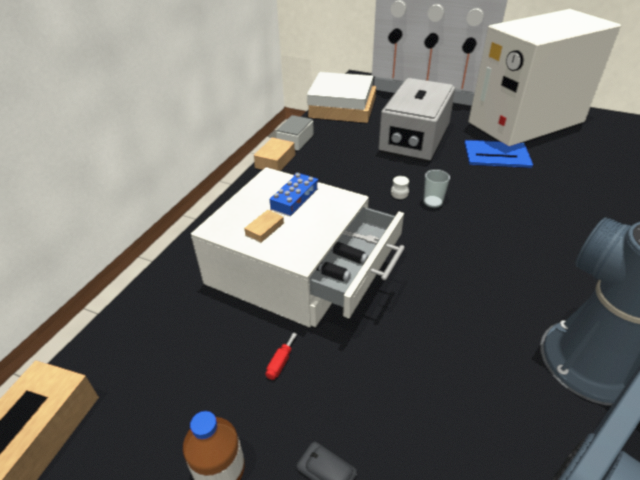

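```bash
python3 - <<'E'
from h import *
np.set_printoptions(precision=3,suppress=True)
D={'handle':((308,298),(392,262)),'floor':((313,280),(373,263)),'butt':((314,280),(368,256)),'short':((287,260),(335,274)),'spanner':((342,259),(360,239)),'grip':((314,263),(349,249))}
for k,(a,b) in D.items(): print(k,*tri([ray('top',a),ray('side',b)]))
E
```

```text
handle [0.47  0.017 0.134] [np.float64(0.006956981851800759), np.float64(0.006956981851800842)]
floor [0.518 0.003 0.101] [np.float64(0.0067583691293656755), np.float64(0.006758369129365611)]
butt [0.524 0.003 0.12 ] [np.float64(6.8641018227480666e-06), np.float64(6.864101822434484e-06)]
short [0.578 0.077 0.108] [np.float64(0.0008700851060371009), np.float64(0.0008700851060370317)]
spanner [ 0.578 -0.077  0.092] [np.float64(0.0049245111346054886), np.float64(0.004924511134605234)]
grip [0.571 0.003 0.126] [np.float64(0.0009045318149426145), np.float64(0.0009045318149425126)]
```

The top view shows the drawer ajar, with its bar pull near (308,298). Two black handles show at columns 287 and 314, and the spanner is at 342. The red look-alike lies outside, left of the unit. The side view agrees. Next I'll bring the wrist camera over to see which driver is the long one.

step_arm --targets "-438 -524 -140 -9;-438 -524 -140 -9;-438 -524 -140 -9;-438 -524 -140 -9;-438 -524 -140 -9;-438 -524 -140 -9;-438 -524 -140 -9;-438 -524 -140 -9;-438 -524 -140 -9;-438 -524 -140 -9;-438 -524 -140 -9;-438 -524 -140 -9" --gripper 0

```text
t: 2.1
tcp_pos: [0.4071, 0.0821, 0.3161]
tool_rot: [0.036, 0.999, 0.0, 0.001]
force: [0.2, 1.0, -0.2]
finger_gap: 0.995
gripper_force: 0.0
```

step_arm --targets "0 0 0 0;0 0 0 0"

```text
t: 2.3
tcp_pos: [0.4068, 0.0831, 0.3154]
tool_rot: [0.038, 0.999, 0.0, -0.0]
force: [-1.1, 0.6, 0.1]
finger_gap: 0.998
gripper_force: 0.0
```

```bash
cat > look.py <<'E'
from h import *
import sys,pickle
np.set_printoptions(precision=3,suppress=True)
n=sys.argv[1]; qs=sys.argv[2:]
s=manip.sense(); im=manip.snapshot('wrist'); save(im,n+'.png'); M=T('wrist',s); out={}
for q in qs:
    r=manip.mark_of('wrist',q); out[q]=[x['position'] for x in r if x['p']>.3]; print(q,[(np.round(x['position']),round(x['p'],2)) for x in r[:3]])
pickle.dump((M,out),open(n+'.pkl','wb'))
print(s['t'],s['tcp_pos'],s['tool_rot'])
E
python3 look.py w1 drawer_handle drawer_floor driver_grip driver_butt driver_tip short_driver spanner
```

```text
drawer_handle [(array([249., 266.]), 0.75), (array([253., 297.]), 0.49)]
drawer_floor [(array([254., 299.]), 0.82)]
driver_grip [(array([276., 411.]), 0.72), (array([254., 361.]), 0.66)]
driver_butt [(array([257., 316.]), 0.7)]
driver_tip [(array([257., 314.]), 0.23)]
short_driver [(array([328., 354.]), 0.83), (array([477., 326.]), 0.81)]
spanner []
2.3 [0.407 0.083 0.315] [ 0.038  0.999  0.    -0.   ]
```

step_arm --targets "0 -90 0 0;0 -90 0 0;0 -90 0 0;0 -90 0 0"

```text
t: 3.1
tcp_pos: [0.4, -0.0058, 0.3152]
tool_rot: [0.037, 0.999, 0.0, -0.0]
force: [0.3, -0.1, -0.7]
finger_gap: 1.002
gripper_force: 0.0
```

```bash
python3 look.py w2 drawer_handle drawer_floor driver_grip driver_butt driver_tip short_driver spanner
```

```text
drawer_handle [(array([344., 265.]), 0.74)]
drawer_floor [(array([338., 297.]), 0.64), (array([340., 357.]), 0.38)]
driver_grip [(array([339., 359.]), 0.86)]
driver_butt [(array([343., 315.]), 0.93)]
driver_tip []
short_driver [(array([542., 328.]), 0.69), (array([408., 351.]), 0.6)]
spanner [(array([272., 354.]), 0.91)]
3.1 [ 0.4   -0.006  0.315] [ 0.037  0.999  0.    -0.   ]
```

View pics/w2.png

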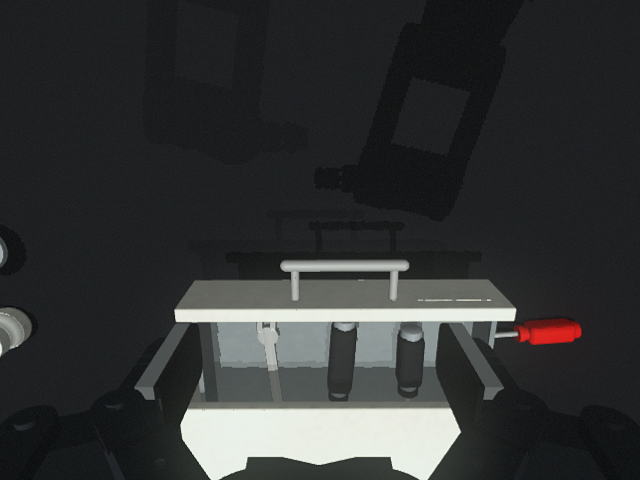

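The wrist view shows the handle bar at (344,265). The middle handle (320 to 402) looks longer than the one at (410, 325 to 397), and the spanner is at (268,345). Next, triangulate.

```bash
python3 - <<'E'
from h import *
import pickle
np.set_printoptions(precision=3,suppress=True)
a=pickle.load(open('w1.pkl','rb'));b=pickle.load(open('w2.pkl','rb'))
D={'handle':((249,266),(344,265)),'floor':((254,299),(338,297)),'butt':((257,316),(343,315)),'grip':((254,361),(339,359)),'short':((328,354),(408,351))}
for k,(p,q) in D.items(): print(k,*tri([ray('wrist',p,a[0]),ray('wrist',q,b[0])]), atz('wrist',q,{'handle':.135,'floor':.105}.get(k,.118),b[0]))
# handle ends & panel ends in w2
for p,z in (((283,265),.135),((408,265),.135),((176,319),.155),((515,319),.155)): print(p,atz('wrist',p,z,b[0]))
# top front edge
for p in ((190,404),(457,404)): print('edge',atz('wrist',p,.172,b[0]))
E
```

```text
handle [0.464 0.013 0.135] [np.float64(0.0005957460056163206), np.float64(0.0005957460056163167)] [0.464 0.013 0.135]
floor [0.515 0.006 0.1  ] [np.float64(0.0011798897552710989), np.float64(0.0011798897552710466)] [0.512 0.006 0.105]
butt [0.528 0.01  0.115] [np.float64(0.000642866164361743), np.float64(0.0006428661643617927)] [0.526 0.01  0.118]
grip [0.574 0.003 0.126] [np.float64(0.0011364370320931078), np.float64(0.0011364370320932245)] [0.578 0.003 0.118]
short [0.587 0.08  0.101] [np.float64(0.0017956629772731935), np.float64(0.0017956629772733497)] [0.574 0.076 0.118]
(283, 265) [ 0.46  -0.044  0.135]
(408, 265) [0.468 0.073 0.135]
(176, 319) [ 0.498 -0.145  0.155]
(515, 319) [0.521 0.168 0.155]
edge [ 0.58  -0.142  0.172]
edge [0.599 0.112 0.172]
```

step_arm --targets "-62 24 95 90;-62 24 95 90;-62 24 95 90;-62 24 95 90;-62 24 95 90;-62 24 95 90;-62 24 95 90;-62 24 95 90;-62 24 95 90;-62 24 95 90;-62 24 95 90;-62 24 95 90" --gripper 0.68

```text
t: 4.7
tcp_pos: [0.4638, 0.014, 0.2203]
tool_rot: [0.732, 0.682, 0.0, 0.0]
force: [0.6, -0.4, 0.4]
finger_gap: 0.323
gripper_force: 0.0
```

step_arm --targets "0 0 0 0;0 0 0 0"

```text
t: 4.9
tcp_pos: [0.4637, 0.0138, 0.2203]
tool_rot: [0.732, 0.682, -0.0, 0.0]
force: [-0.6, 0.3, -0.6]
finger_gap: 0.322
gripper_force: 0.0
```

```bash
python3 look.py w3 drawer_handle; python3 - <<'E'
from h import *
import pickle
M,o=pickle.load(open('w3.pkl','rb'))
print([atz('wrist',p,.135,M) for p in o['drawer_handle']])
s=manip.sense();m=R.from_quat(s['tool_rot']).as_matrix();print(m,s['tcp_pos'])
E
```

```text
drawer_handle [(array([320., 234.]), 0.75)]
4.9 [0.464 0.014 0.22 ] [ 0.732  0.682 -0.     0.   ]
[array([0.46481577, 0.01238105, 0.135     ])]
[[ 7.08367889e-02  9.97487919e-01 -1.79748053e-05]
 [ 9.97487919e-01 -7.08367895e-02 -3.26684451e-05]
 [-3.38596569e-05 -1.56155234e-05 -9.99999999e-01]] [0.46369193 0.01376984 0.22029794]
```

View pics/w3.png

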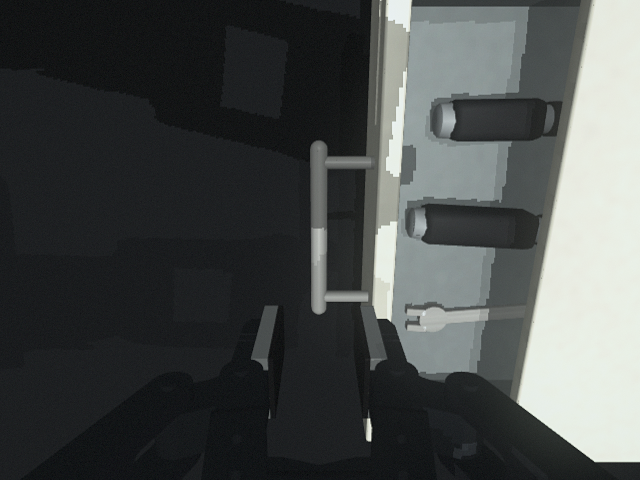

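The fingers straddle the bar at (319,228). The middle handle (408 to 538) is about 1.2 times the other (432 to 545), so the middle one is the long driver.

step_arm --targets "-1 1 40 0;-1 1 75 0;-1 1 104 0;-1 1 104 0;-1 1 104 0"

```text
t: 5.5
tcp_pos: [0.4647, 0.0126, 0.1164]
tool_rot: [0.732, 0.681, -0.0, -0.0]
force: [1.2, -0.6, 0.4]
finger_gap: 0.325
gripper_force: 0.0
```

step_arm --targets "0 0 0 0;0 0 0 0;0 0 0 0;0 0 0 0" --gripper 1 --squeeze 60

```text
t: 5.9
tcp_pos: [0.4651, 0.0126, 0.1171]
tool_rot: [0.732, 0.681, 0.001, 0.001]
force: [-0.1, -0.1, -0.8]
finger_gap: -0.003
gripper_force: 0.0
```

step_arm --targets "0 -8 0 0;0 -16 0 0;0 -24 0 0;0 -32 0 0;0 -39 0 0;0 -42 0 0;0 -42 0 0"

```text
t: 6.6
tcp_pos: [0.4221, 0.0157, 0.1163]
tool_rot: [0.732, 0.681, -0.0, -0.0]
force: [0.7, 0.3, 0.5]
finger_gap: -0.0
gripper_force: 0.0
```

The fingers shut without catching the bar, so I'll look.

```bash
python3 look.py w4 drawer_handle drawer_floor; python3 - <<'E'
from h import *
import pickle
M,o=pickle.load(open('w4.pkl','rb'))
print([atz('wrist',p,.135,M) for p in o['drawer_handle']])
im=manip.snapshot('side'); save(im,'s2.png'); print(manip.mark_of('side','drawer_handle'))
cv2.imwrite('pics/s2w.png',np.hstack([cv2.imread('pics/w4.png')[:,100:500],cv2.imread('pics/s2.png')[100:,280:][:,:360].copy() if 0 else cv2.resize(cv2.imread('pics/s2.png')[120:360,260:460],(400,480))]))
E
```

```text
drawer_handle [(array([416., 303.]), 0.6)]
drawer_floor [(array([498., 275.]), 0.9), (array([630., 274.]), 0.45)]
6.6 [0.422 0.016 0.116] [ 0.732  0.681 -0.    -0.   ]
[array([0.46431225, 0.01321847, 0.135     ])]
[{'position': [392.8, 262.1], 'p': 0.69}]
```

View pics/s2w.png

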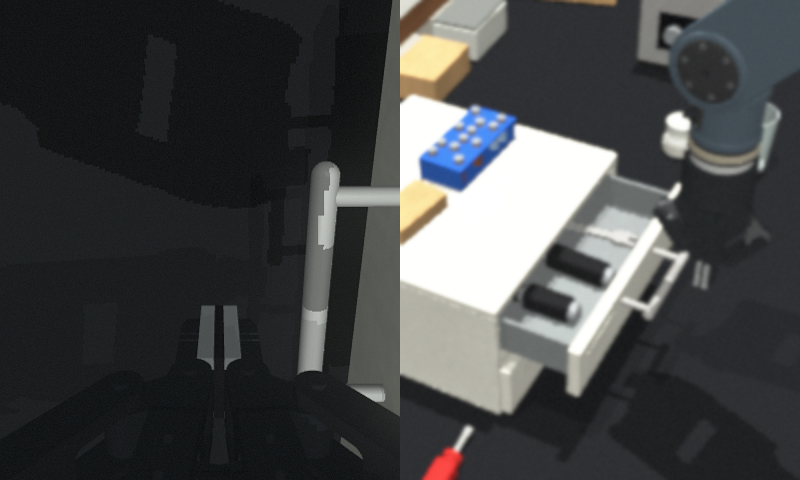

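```bash
python3 - <<'E'
from h import *
np.set_printoptions(precision=3,suppress=True)
s=manip.sense(); print(s['tcp_pos'],s['finger_gap'],s['gripper_force'],s['tau'],s['force'])
t=np.array(s['tcp_pos'])
for z in (0,.019,.04): 
  p=proj('side',t+[0,0,z]); print('tcp+',z,p,'crop',((p[0]-260)*2+400,(p[1]-120)*2))
b=np.array([.4645,.013,.135])
for d in (-.055,0,.055):
  p=proj('side',b+np.array([.0715,.9974,0])*d); print('bar',p,'crop',((p[0]-260)*2+400,(p[1]-120)*2))
w=cv2.imread('pics/w4.png'); 
for x in (.011,-.011):
  for z in (0,-.02,-.04):
    M=np.array(manip.get_calibration('wrist')['tool_from_camera']); print(x,z,proj('wrist',np.array([x,0,z]),M))
E
```

```text
[0.423 0.016 0.116] 0.0038643300503895858 0.0 [  0.003 -30.495 -10.015  -0.      0.001  -0.   ] [0.693 0.446 0.33 ]
tcp+ 0 (np.float64(408.0995219831172), np.float64(272.58054785991504)) crop (np.float64(696.1990439662344), np.float64(305.1610957198301))
tcp+ 0.019 (np.float64(408.9944056813375), np.float64(266.57237756693576)) crop (np.float64(697.988811362675), np.float64(293.1447551338715))
tcp+ 0.04 (np.float64(410.0084450295673), np.float64(259.76420673975116)) crop (np.float64(700.0168900591347), np.float64(279.5284134795023))
bar (np.float64(400.23977163436325), np.float64(246.6752314734391)) crop (np.float64(680.4795432687265), np.float64(253.35046294687822))
bar (np.float64(391.6508055329526), np.float64(261.05493508636766)) crop (np.float64(663.3016110659051), np.float64(282.1098701727353))
bar (np.float64(382.45270269054475), np.float64(276.4544594427784)) crop (np.float64(644.9054053810895), np.float64(312.9089188855568))
0.011 0 (np.float64(318.0069867103857), np.float64(264.33323472669287))
0.011 -0.02 (np.float64(317.9661268005031), np.float64(282.0508807514796))
0.011 -0.04 (np.float64(317.91528439544214), np.float64(304.0971294707423))
-0.011 0 (np.float64(318.00399520370456), np.float64(306.58439887074564))
-0.011 -0.02 (np.float64(317.96442176159854), np.float64(328.02785675220093))
-0.011 -0.04 (np.float64(317.91560276894273), np.float64(354.481153638181))
```

The tips show about 25 mm further back than the nominal TCP in both views, and they closed above the bar. I'll retry 25 mm deeper, which leaves room above the lower pull.

step_arm --targets "0 0 -45 0;0 20 -45 0;0 42 -45 0;0 42 -45 0;0 42 -20 0;0 42 10 0;0 42 24 0;0 42 24 0" --gripper 0.68

```text
t: 7.65
tcp_pos: [0.4615, 0.0132, 0.0903]
tool_rot: [0.732, 0.681, -0.002, -0.003]
force: [-0.5, 0.3, -1.0]
finger_gap: 0.321
gripper_force: 0.0
```

step_arm --targets "0 0 0 0;0 0 0 0;0 0 0 0;0 0 0 0" --gripper 1 --squeeze 60

```text
t: 8.05
tcp_pos: [0.4641, 0.0127, 0.0926]
tool_rot: [0.732, 0.681, -0.0, -0.0]
force: [-1.7, -0.1, -2.6]
finger_gap: 0.099
gripper_force: 58.6
```

step_arm --targets "0 -6 0 0;0 -12 0 0;0 -18 0 0;0 -24 0 0;0 -30 0 0;0 -36 0 0;0 -40 0 0;0 -40 0 0"

```text
t: 8.85
tcp_pos: [0.4232, 0.0156, 0.0926]
tool_rot: [0.732, 0.681, -0.001, -0.001]
force: [-1.4, 0.4, 3.8]
finger_gap: 0.099
gripper_force: 60.2
```

step_arm --targets "0 -3 0 0;0 -6 0 0;0 -9 0 0;0 -9 0 0"

```text
t: 9.25
tcp_pos: [0.4153, 0.0161, 0.0926]
tool_rot: [0.732, 0.681, -0.0, -0.0]
force: [1.2, 0.9, 5.3]
finger_gap: 0.095
gripper_force: 60.3
```

step_arm --targets "0 -2 0 0;0 -4 0 0;0 -4 0 0"

```text
t: 9.55
tcp_pos: [0.4115, 0.0164, 0.0925]
tool_rot: [0.732, 0.681, -0.0, 0.0]
force: [1.9, 1.0, 7.2]
finger_gap: 0.097
gripper_force: 60.5
```

step_arm --targets "0 -2 0 0;0 -3 0 0;0 -3 0 0"

```text
t: 9.85
tcp_pos: [0.4087, 0.0166, 0.0926]
tool_rot: [0.732, 0.681, 0.0, 0.0]
force: [2.6, 0.7, 6.6]
finger_gap: 0.091
gripper_force: 60.5
```

step_arm --targets "0 -2 0 0;0 -3 0 0;0 -3 0 0"

```text
t: 10.15
tcp_pos: [0.4076, 0.0166, 0.0926]
tool_rot: [0.732, 0.681, 0.001, 0.002]
force: [4.6, 3.2, 3.3]
finger_gap: 0.097
gripper_force: 60.1
```

```bash
python3 look.py w5 drawer_handle drawer_floor; python3 - <<'E'
from h import *
import pickle
M,o=pickle.load(open('w5.pkl','rb'))
print([atz('wrist',p,.135,M) for p in o['drawer_handle']],[atz('wrist',p,.105,M) for p in o['drawer_floor']])
for c in('side','top'):
  manip.snapshot(c); 
  for q,z in (('drawer_handle',.135),('drawer_floor',.105)):
    r=manip.mark_of(c,q); print(c,q,[(x['position'],round(x['p'],2),atz(c,x['position'],z)) for x in r[:2]])
print(manip.sense()['force'])
E
```

```text
drawer_handle [(array([319., 328.]), 0.9)]
drawer_floor []
10.15 [0.408 0.017 0.093] [0.732 0.681 0.001 0.002]
[array([0.40813633, 0.0188043 , 0.135     ])] []
side drawer_handle [([419.3, 272.4], 0.75, array([0.397213  , 0.02430011, 0.135     ]))]
side drawer_floor [([395.4, 270.4], 0.74, array([0.45427197, 0.00851605, 0.105     ]))]
top drawer_handle [([306.5, 324.8], 0.79, array([0.40543742, 0.02268511, 0.135     ])), ([460.4, 266.1], 0.58, array([ 0.56130028, -0.39144323,  0.135     ]))]
top drawer_floor []
[3.87161957 2.7623638  3.51486871]
```

step_arm --targets "0 -2 0 0;0 -4 0 0;0 -4 0 0"

```text
t: 10.9
tcp_pos: [0.4079, 0.0166, 0.0926]
tool_rot: [0.733, 0.681, 0.004, 0.005]
force: [11.7, 4.9, -4.9]
finger_gap: 0.1
gripper_force: 59.3
```

step_arm --targets "0 -2 0 0;0 -4 0 0;0 -4 0 0"

```text
t: 11.2
tcp_pos: [0.4081, 0.0165, 0.0927]
tool_rot: [0.733, 0.68, 0.007, 0.007]
force: [18.8, 8.6, -13.8]
finger_gap: 0.094
gripper_force: 58.5
```

The stop is clearly felt: the tool holds at x = 0.408 while the force climbs to 19 N. I'll relax, release, rise and turn back.

step_arm --targets "0 9 0 0;0 9 0 0;0 9 0 0"

```text
t: 11.5
tcp_pos: [0.4075, 0.0167, 0.0925]
tool_rot: [0.732, 0.681, 0.0, 0.001]
force: [3.0, 2.4, 5.4]
finger_gap: 0.096
gripper_force: 60.7
```

step_arm --targets "0 0 0 0;0 0 0 0;0 0 -40 0;0 0 -80 0;0 0 -120 0" --gripper 0.68

```text
t: 12.0
tcp_pos: [0.4045, 0.017, 0.2126]
tool_rot: [0.732, 0.681, -0.002, -0.002]
force: [1.1, -0.2, -0.6]
finger_gap: 0.321
gripper_force: 0.0
```

step_arm --targets "-10 0 -80 -90;-10 0 -80 -90;-10 0 -80 -90;-10 0 -80 -90;-10 0 -80 -90;-10 0 -80 -90;-10 0 -80 -90;-10 0 -80 -90;-10 0 -80 -90;-10 0 -80 -90;-10 0 -80 -90;-10 0 -80 -90" --gripper 0.4

```text
t: 13.2
tcp_pos: [0.4044, 0.007, 0.2914]
tool_rot: [0.036, 0.999, 0.0, -0.002]
force: [0.9, -1.1, -0.0]
finger_gap: 0.599
gripper_force: 0.0
```

```bash
python3 look.py w6 drawer_handle drawer_floor driver_grip driver_butt driver_tip short_driver spanner
```

```text
drawer_handle [(array([333., 212.]), 0.82)]
drawer_floor [(array([328., 252.]), 0.72)]
driver_grip [(array([331., 322.]), 0.68)]
driver_butt [(array([334., 271.]), 0.77)]
driver_tip []
short_driver [(array([402., 317.]), 0.8), (array([542., 335.]), 0.8)]
spanner [(array([256., 317.]), 0.89), (array([399., 314.]), 0.37)]
13.2 [0.404 0.007 0.291] [ 0.036  0.999  0.    -0.002]
```

View pics/w6.png

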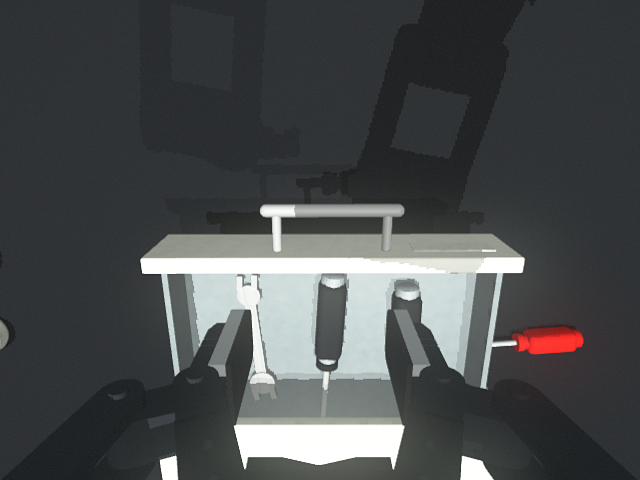

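The drawer is fully out. The middle driver's handle runs from (333,278) to (326,368) with the blade beyond it, so it is the long one. Next, its pose.

```bash
python3 - <<'E'
from h import *
import pickle
np.set_printoptions(precision=3,suppress=True)
M,o=pickle.load(open('w6.pkl','rb'))
for k,z in(('drawer_handle',.135),('drawer_floor',.105),('driver_grip',.118),('driver_butt',.118)): print(k,[atz('wrist',p,z,M) for p in o[k]])
for p,z in (((333,276),.118),((327,366),.118),((325,388),.118),((237,421),.172),((403,418),.172)): print(p,atz('wrist',p,z,M))
manip.snapshot('wrist')
r=manip.masks_of('wrist','long_driver')
for x in r[:2]:
  m=x['pixels']; ys,xs=np.nonzero(m); print(x['p'],x['position'],xs.min(),xs.max(),ys.min(),ys.max())
  vs=[atz('wrist',(np.median(xs[ys==y]),y),.124,M) for y in range(ys.min(),ys.max()+1,10)if (ys==y).any()]; print(np.array(vs))
E
```

```text
drawer_handle [array([0.409, 0.019, 0.135])]
drawer_floor [array([0.456, 0.012, 0.105])]
driver_grip [array([0.523, 0.01 , 0.118])]
driver_butt [array([0.47 , 0.016, 0.118])]
(333, 276) [0.475 0.015 0.118]
(327, 366) [0.572 0.003 0.118]
(325, 388) [ 0.599 -0.     0.118]
(237, 421) [ 0.586 -0.079  0.172]
(403, 418) [0.593 0.069 0.172]
0.84 [326.8, 320.6] 315 346 271 413
[[ 0.467  0.015  0.124]
 [ 0.477  0.013  0.124]
 [ 0.487  0.013  0.124]
 [ 0.497  0.012  0.124]
 [ 0.508  0.011  0.124]
 [ 0.518  0.01   0.124]
 [ 0.529  0.008  0.124]
 [ 0.54   0.006  0.124]
 [ 0.551  0.005  0.124]
 [ 0.562  0.003  0.124]
 [ 0.574  0.002  0.124]
 [ 0.586  0.     0.124]
 [ 0.597 -0.001  0.124]
 [ 0.61  -0.003  0.124]
 [ 0.622 -0.004  0.124]]
```

step_arm --targets "-40 0 30 0;-60 0 60 0;-60 0 60 0;-60 0 60 0"

```text
t: 14.1
tcp_pos: [0.4651, 0.0027, 0.2317]
tool_rot: [0.036, 0.999, 0.0, -0.002]
force: [-0.4, -0.5, 0.1]
finger_gap: 0.597
gripper_force: 0.0
```

```bash
python3 look.py w7 drawer_floor driver_grip driver_butt ; python3 - <<'E'
from h import *
import pickle
np.set_printoptions(precision=3,suppress=True)
a=pickle.load(open('w6.pkl','rb'));b=pickle.load(open('w7.pkl','rb'))
for k in ('drawer_floor','driver_grip','driver_butt'):
  if b[1][k]: print(k,*tri([ray('wrist',a[1][k][0],a[0]),ray('wrist',b[1][k][0],b[0])]),atz('wrist',b[1][k][0],.118,b[0]))
s=manip.sense();print(s['tcp_pos'],R.from_quat(s['tool_rot']).as_matrix())
E
```

```text
drawer_floor [(array([330., 204.]), 0.9)]
driver_grip [(array([332., 290.]), 0.63)]
driver_butt [(array([334., 227.]), 0.64)]
14.1 [0.465 0.003 0.232] [ 0.036  0.999  0.    -0.002]
drawer_floor [0.457 0.012 0.103] [np.float64(0.0002595947528670318), np.float64(0.0002595947528670286)] [0.453 0.012 0.118]
driver_grip [0.517 0.009 0.128] [np.float64(0.0006759609223164226), np.float64(0.0006759609223164219)] [0.522 0.009 0.118]
driver_butt [0.472 0.015 0.112] [np.float64(0.001136284735085144), np.float64(0.0011362847350851297)] [0.471 0.014 0.118]
[0.466 0.003 0.234] [[-0.997  0.072  0.002]
 [ 0.072  0.997 -0.001]
 [-0.002 -0.    -1.   ]]
```

step_arm --targets "-33 11 30 3;-33 11 70 3;-33 11 100 3;-33 11 120 3;-33 11 132 3;-33 11 138 3;-33 11 138 3"

```text
t: 15.0
tcp_pos: [0.4995, 0.0111, 0.0946]
tool_rot: [0.062, 0.998, -0.0, 0.0]
force: [0.3, -0.6, -0.2]
finger_gap: 0.6
gripper_force: 0.0
```

step_arm --targets "0 0 4 0;0 0 8 0;0 0 8 0"

```text
t: 15.3
tcp_pos: [0.4996, 0.0111, 0.0864]
tool_rot: [0.062, 0.998, -0.0, 0.0]
force: [0.0, 0.1, -0.7]
finger_gap: 0.597
gripper_force: 0.0
```

```bash
python3 look.py w8 driver_grip driver_butt; python3 -c "
import cv2
cv2.imwrite('pics/w8c.png',cv2.resize(cv2.imread('pics/w8.png')[150:480,140:500],(720,600)))
from h import *
s=manip.sense();print(s['force'],s['finger_gap'])"
```

```text
driver_grip [(array([322., 364.]), 0.86)]
driver_butt [(array([321., 248.]), 0.84)]
15.3 [0.5   0.011 0.086] [ 0.062  0.998 -0.     0.   ]
[-0.25914958  0.90519452  0.07461578] 0.6030353814157116
```

View pics/w8c.png

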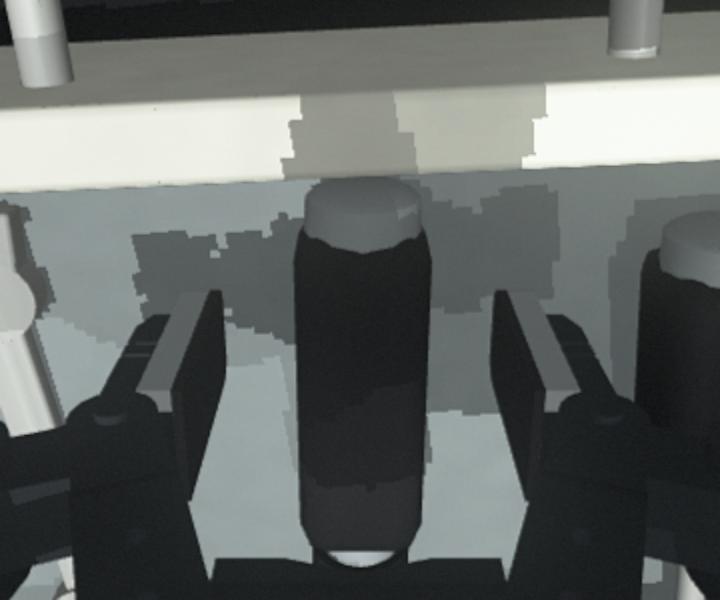

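The fingers straddle the long handle, centred and touching nothing. Now close lightly so it can pivot, and lift a little.

step_arm --targets "0 0 2 0;0 0 2 0;0 0 2 0;0 0 2 0;0 0 2 0" --gripper 1 --squeeze 20

```text
t: 15.95
tcp_pos: [0.4996, 0.0111, 0.0843]
tool_rot: [0.062, 0.998, 0.0, -0.0]
force: [-0.3, -0.2, 0.5]
finger_gap: 0.299
gripper_force: 20.8
```

step_arm --targets "0 0 -4 0;0 0 -8 0;0 0 -12 0;0 0 -16 0;0 0 -16 0"

```text
t: 16.45
tcp_pos: [0.5001, 0.011, 0.101]
tool_rot: [0.062, 0.998, -0.0, 0.001]
force: [0.5, -0.1, -1.1]
finger_gap: 0.297
gripper_force: 20.7
```

```bash
cat > tilt.py <<'E'
from h import *
import sys
np.set_printoptions(precision=3,suppress=True)
s=manip.sense(); t=np.array(s['tcp_pos']); m=R.from_quat(s['tool_rot']).as_matrix()
d=-m[:,0]; d[2]=0; d/=np.linalg.norm(d); g=t+[0,0,.032]
im={};
for c in ('side','top','wrist'):
    im[c]=manip.snapshot(c); save(im[c],sys.argv[1]+c+'.png')
    for q in ('driver_butt','driver_grip','driver_tip'):
        r=manip.mark_of(c,q)
        for x in r[:2]:
            if x['p']<.4: continue
            o,v=ray(c,x['position'],T(c,s)); n=m[:,1]; lam=((t-o)@n)/(v@n); p=o+lam*v  # cut with driver's vertical plane
            print(c,q,round(x['p'],2),np.round(x['position']),'along',round((p-t)@d*1000),'z',round(p[2]*1000)) if c!='top' else print(c,q,round(x['p'],2),np.round(x['position']))
print('t',s['t'],'tcp',t,'F',np.array(s['force']),s['finger_gap'],s['gripper_force'])
E
python3 tilt.py a
```

```text
side driver_butt 0.95 [392. 259.] along -36 z 144
side driver_grip 0.72 [373. 253.] along 11 z 140
side driver_tip 0.47 [371. 260.] along 15 z 116
top driver_grip 0.46 [312. 283.]
wrist driver_butt 0.74 [317. 252.] along -92 z 303
wrist driver_grip 0.93 [320. 364.] along -61 z 249
t 16.45 tcp [0.5   0.011 0.101] F [ 0.536 -0.076 -1.121] 0.2966678802010781 20.684494078159332
```

step_arm --targets "1 0 -4 0;2 0 -8 0;3 0 -12 0;4 0 -16 0;5 0 -20 0;5 0 -20 0"

```text
t: 17.65
tcp_pos: [0.4949, 0.0117, 0.121]
tool_rot: [0.062, 0.998, -0.0, 0.001]
force: [-0.2, -0.4, -1.3]
finger_gap: 0.293
gripper_force: 20.7
```

```bash
python3 tilt.py b; python3 -c "
import cv2
cv2.imwrite('pics/bc.png',cv2.resize(cv2.imread('pics/bside.png')[170:320,270:450],(720,600),interpolation=cv2.INTER_CUBIC))"
```

```text
side driver_butt 0.62 [393. 254.] along -33 z 160
side driver_tip 0.62 [282. 218.] along 270 z 142
top driver_grip 0.69 [456. 266.]
top driver_grip 0.63 [311. 283.]
wrist driver_butt 0.73 [314. 252.] along -87 z 309
wrist driver_butt 0.61 [181. 330.] along -83 z 300
wrist driver_grip 0.75 [318. 368.] along 244 z -152
wrist driver_tip 0.48 [305.  91.] along -83 z 304
t 17.65 tcp [0.495 0.012 0.121] F [-0.174 -0.441 -1.25 ] 0.2932549808917219 20.682701468467712
```

View pics/bc.png

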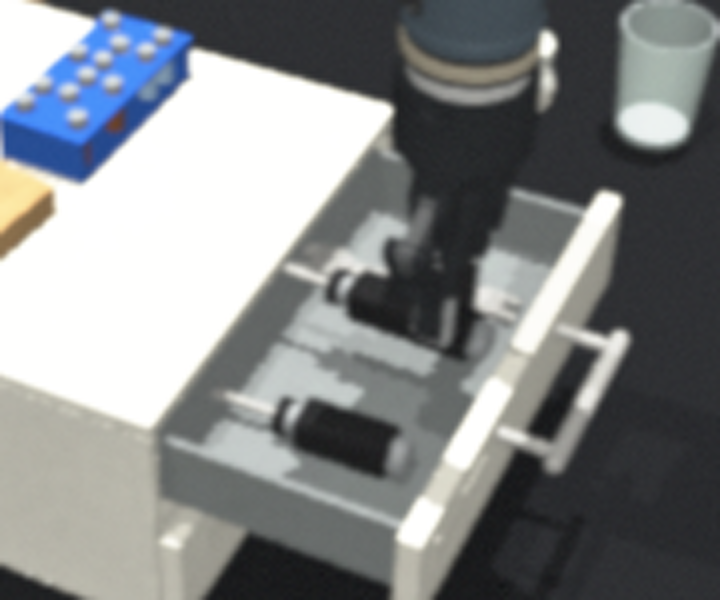

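```bash
cat > cut.py <<'E'
from h import *
def cut(c,px,s=None):
    s=s or manip.sense(); t=np.array(s['tcp_pos']); m=R.from_quat(s['tool_rot']).as_matrix(); d=-m[:,0]
    o,v=ray(c,px,T(c,s)); n=m[:,1]; p=o+((t-o)@n)/(v@n)*v
    return round((p-t)@d*1000),round(p[2]*1000)
E
python3 - <<'E'
from cut import *
for x,y in ((475,338),(345,288),(288,266),(440,345)): print(cut('side',(x/4+270,y/4+170)))
E
```

```text
(-22, 154)
(60, 155)
(98, 156)
(-2, 139)
```

The side view shows the driver still level, with its axis at about z = 0.155 just under the top. A 20 N grip does not let it pivot. I'll set it down, regrip nearer the butt and use a closure that barely touches.

step_arm --targets "-5 0 10 0;-5 0 20 0;-5 0 30 0;-5 0 36 0;-5 0 36 0"

```text
t: 18.75
tcp_pos: [0.4996, 0.0111, 0.0837]
tool_rot: [0.062, 0.998, 0.0, -0.0]
force: [0.0, 0.6, -1.0]
finger_gap: 0.294
gripper_force: 21.4
```

step_arm --targets "0 0 0 0;0 0 0 0;8 0 0 0;15 0 -1 0;15 0 -1 0" --gripper 0.6

```text
t: 19.25
tcp_pos: [0.4826, 0.0134, 0.0852]
tool_rot: [0.062, 0.998, 0.0, -0.001]
force: [-0.3, -0.8, 0.1]
finger_gap: 0.4
gripper_force: 0.0
```

step_arm --targets "0 0 0 0;0 0 0 0;0 0 0 0" --gripper 0.72

```text
t: 19.55
tcp_pos: [0.4843, 0.0131, 0.0855]
tool_rot: [0.062, 0.998, 0.0, -0.0]
force: [-2.1, 0.5, 3.3]
finger_gap: 0.292
gripper_force: 20.2
```

step_arm --targets "0 0 0 0;0 0 0 0" --gripper 0.708

```text
t: 19.75
tcp_pos: [0.4847, 0.013, 0.0855]
tool_rot: [0.062, 0.998, 0.0, 0.0]
force: [-2.1, 0.7, 4.1]
finger_gap: 0.294
gripper_force: 20.3
```

step_arm --targets "0 0 0 0;0 0 0 0" --gripper 0.703

```text
t: 19.95
tcp_pos: [0.4848, 0.013, 0.0855]
tool_rot: [0.062, 0.998, 0.0, 0.0]
force: [-2.0, 1.4, 5.3]
finger_gap: 0.3
gripper_force: 16.6
```

step_arm --targets "0 0 0 0;0 0 -3 0" --gripper 0.699

```text
t: 20.15
tcp_pos: [0.485, 0.0129, 0.088]
tool_rot: [0.062, 0.998, -0.0, 0.0]
force: [-0.3, -0.0, -1.0]
finger_gap: 0.297
gripper_force: 7.3
```

step_arm --targets "0 0 -4 0;0 0 -8 0;0 0 -12 0;0 0 -12 0"

```text
t: 20.55
tcp_pos: [0.4853, 0.0129, 0.1009]
tool_rot: [0.062, 0.998, -0.0, 0.001]
force: [0.5, -0.8, -0.4]
finger_gap: 0.297
gripper_force: 7.3
```

```bash
python3 tilt.py c; python3 -c "
import cv2
cv2.imwrite('pics/cc.png',cv2.resize(cv2.imread('pics/cside.png')[200:290,310:430],(800,600),interpolation=cv2.INTER_CUBIC))"
```

```text
side driver_grip 0.73 [371. 253.] along 30 z 138
side driver_grip 0.65 [285. 216.] along 269 z 153
top driver_grip 0.77 [312. 282.]
wrist driver_butt 0.72 [319. 292.] along -54 z 219
wrist driver_grip 0.65 [317. 388.] along -109 z 313
t 20.55 tcp [0.485 0.013 0.101] F [ 0.481 -0.79  -0.43 ] 0.2970571401472561 7.320611849427223
```

View pics/cc.png

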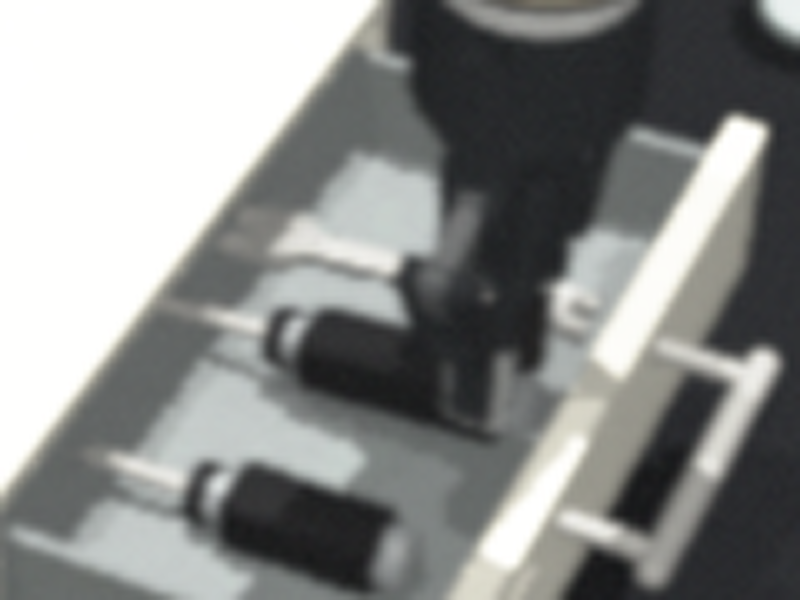

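The blade runs from (272,330) to (165,300) in the crop and still looks close to level. I'll measure the tilt by mapping the mask onto the driver's vertical plane.

```bash
cat > tm.py <<'E'
from cut import *
def tm(extra=()):
    s=manip.sense(); t=np.array(s['tcp_pos']); m=R.from_quat(s['tool_rot']).as_matrix(); d=-m[:,0]; n=m[:,1]
    manip.snapshot('side')
    for x in manip.masks_of('side','long_driver')[:3]:
        ys,xs=np.nonzero(x['pixels']); P=[]
        for a,b in zip(xs,ys):
            o,v=ray('side',(a,b)); p=o+((t-o)@n)/(v@n)*v; P.append(((p-t)@d*1000,p[2]*1000))
        P=np.array(P); c=P.mean(0)
        if x['p']<.3 or abs(c[0])>150: continue
        bins=np.arange(np.floor(P[:,0].min()/15)*15,P[:,0].max(),15)
        mid=[(int(b+7),int(np.median(q[:,1])),int(np.ptp(q[:,1]))) for b in bins if len(q:=P[(P[:,0]>=b)&(P[:,0]<b+15)])>2]
        print(round(x['p'],2),len(P),'ctr',c.round(),'along,z,height:',mid)
    print('t',s['t'],'tcp',t.round(4),'F',np.round(s['force'],1),round(s['finger_gap'],3),round(s['gripper_force'],1))
if __name__=='__main__': tm()
E
python3 tm.py; python3 -c "
from cut import *
for p in ((350.8,249.5),(334.75,245)): print(cut('side',p))"
```

```text
0.71 382 ctr [ 47. 126.] along,z,height: [(-23, 135, 19), (-8, 131, 28), (7, 113, 8), (22, 124, 34), (37, 129, 43), (52, 127, 42), (67, 122, 37), (82, 124, 25), (97, 122, 6), (112, 120, 4), (127, 118, 3)]
(84, 126)
(127, 121)Traceback (most recent call last):
  File "tm.py", line 15, in <module>
    if __name__=='__main__': tm()
                             ~~^^
  File "tm.py", line 8, in tm
    o,v=ray('side',(a,b)); p=o+((t-o)@n)/(v@n)*v; P.append(((p-t)@d*1000,p[2]*1000))
        ~~~^^^^^^^^^^^^^^
  File "h.py", line 12, in ray
    c=manip.get_calibration(cam); f,cx,cy=K(c); M=T(cam) if M is None else M
                                                  ~^^^^^
  File "h.py", line 7, in T
    c=manip.get_calibration(cam)
ValueError: time passes only in moves, steps and waits
```

The blade drops from z = 126 to 121 mm between 84 and 127 mm along, about 7.5 degrees, so it now pivots with the tip on the floor at a 7 N grip. I'll keep lifting slowly.

step_arm --targets "0 0 -5 0;0 0 -10 0;0 0 -15 0;0 0 -20 0;0 0 -20 0"

```text
t: 21.75
tcp_pos: [0.4854, 0.0129, 0.1213]
tool_rot: [0.062, 0.998, -0.0, 0.001]
force: [0.9, 0.7, -1.0]
finger_gap: 0.301
gripper_force: 7.3
```

```bash
sed -i "s/    manip.snapshot('side')/    manip.snapshot('side'); M=T('side'); cal=manip.get_calibration('side'); f,cx,cy=K(cal)/; s/o,v=ray('side',(a,b));/o=M[:3,3]; v=M[:3,:3]@np.array([(a-cx)\/f,(b-cy)\/f,1]);/" tm.py; python3 tm.py
```

```text
0.76 407 ctr [ 45. 145.] along,z,height: [(-23, 157, 18), (-8, 149, 34), (7, 134, 6), (22, 147, 38), (37, 147, 41), (52, 144, 43), (67, 139, 40), (82, 140, 25), (97, 138, 7), (112, 136, 6)]
t 21.75 tcp [0.4854 0.0129 0.1213] F [ 0.9  0.7 -1. ] 0.301 7.3
```

step_arm --targets "0 0 0 0;0 0 0 0" --gripper 0.6975

```text
t: 22.05
tcp_pos: [0.4846, 0.013, 0.1201]
tool_rot: [0.062, 0.998, 0.0, -0.0]
force: [-0.3, 0.1, -0.4]
finger_gap: 0.307
gripper_force: 4.1
```

```bash
python3 tm.py
```

```text
0.65 425 ctr [ 46. 141.] along,z,height: [(-23, 155, 21), (-8, 154, 33), (7, 133, 6), (22, 144, 36), (37, 144, 42), (52, 139, 43), (67, 138, 41), (82, 134, 27), (97, 131, 9), (112, 127, 8), (127, 125, 7)]
t 22.05 tcp [0.4846 0.013  0.1201] F [-0.3  0.1 -0.4] 0.307 4.1
```

step_arm --targets "1 0 -6 0;2 0 -12 0;4 0 -18 0;5 0 -24 0;5 0 -24 0"

```text
t: 22.65
tcp_pos: [0.4802, 0.0136, 0.1454]
tool_rot: [0.062, 0.998, -0.0, 0.001]
force: [0.2, 0.2, -1.6]
finger_gap: 0.298
gripper_force: 4.1
```

```bash
python3 tm.py
```

```text
0.6 381 ctr [ 36. 163.] along,z,height: [(-23, 183, 23), (-8, 177, 33), (7, 158, 14), (22, 168, 41), (37, 163, 43), (52, 157, 36), (67, 153, 31), (82, 150, 16), (112, 138, 3)]
t 22.65 tcp [0.4802 0.0136 0.1454] F [ 0.2  0.2 -1.6] 0.298 4.1
```

step_arm --targets "3 0 -6 0;6 0 -12 0;9 0 -18 0;12 0 -25 0;12 0 -25 0"

```text
t: 23.25
tcp_pos: [0.4679, 0.0151, 0.1704]
tool_rot: [0.062, 0.998, -0.0, 0.001]
force: [-0.8, -0.1, -0.3]
finger_gap: 0.305
gripper_force: 4.1
```

```bash
python3 tm.py
```

```text
0.7 527 ctr [ 47. 177.] along,z,height: [(-23, 207, 26), (-8, 198, 40), (7, 182, 14), (22, 190, 44), (37, 181, 47), (52, 175, 42), (67, 169, 34), (82, 162, 20), (97, 153, 17), (112, 145, 18), (127, 137, 17), (142, 132, 12)]
t 23.25 tcp [0.4679 0.0151 0.1704] F [-0.8 -0.1 -0.3] 0.305 4.1
```

The tilt is about 27 degrees and the blade is 15 mm clear below the edge. Now tighten and draw it out.

step_arm --targets "0 0 0 0;0 0 0 0;0 0 -3 0;10 0 -6 0;20 0 -9 0;32 0 -11 0;44 0 -12 0;56 0 -14 0;64 0 -16 0;68 0 -18 0;68 0 -18 0" --gripper 1 --squeeze 60

```text
t: 24.45
tcp_pos: [0.4001, 0.0236, 0.1877]
tool_rot: [0.062, 0.998, -0.0, 0.0]
force: [0.6, 0.2, -0.1]
finger_gap: 0.281
gripper_force: 59.1
```

```bash
python3 tm.py
```

```text
0.92 532 ctr [ 53. 191.] along,z,height: [(-23, 225, 20), (-8, 216, 33), (7, 201, 36), (22, 206, 45), (37, 199, 42), (52, 192, 42), (67, 184, 35), (82, 180, 17), (97, 168, 5), (112, 161, 10), (127, 154, 13), (142, 147, 14), (157, 138, 11), (172, 131, 10)]
0.64 6330 ctr [130.  90.] along,z,height: [(-8, 178, 45), (7, 139, 97), (22, 173, 183), (37, 168, 181), (52, 147, 231), (67, 132, 289), (82, 115, 349), (97, 96, 379), (112, 113, 380), (127, 126, 343), (142, 123, 343), (157, 97, 327), (172, 83, 303), (187, 62, 274), (202, 51, 241), (217, 9, 210), (232, -6, 185), (247, -18, 155), (262, -26, 126), (277, -49, 99), (292, -57, 62)]
t 24.45 tcp [0.4001 0.0236 0.1877] F [ 0.6  0.2 -0.1] 0.281 59.1
```

step_arm --targets "6 0 -1 0;12 0 -2 0;18 0 -3 0;22 0 -4 0;22 0 -4 0"

```text
t: 25.05
tcp_pos: [0.3776, 0.0264, 0.1914]
tool_rot: [0.062, 0.998, 0.0, -0.0]
force: [-0.4, 0.1, -0.4]
finger_gap: 0.277
gripper_force: 59.1
```

```bash
python3 tm.py | head -c 500; python3 - <<'E'
from h import *
s=manip.sense(); t=np.array(s['tcp_pos']); d=-R.from_quat(s['tool_rot']).as_matrix()[:,0]
print(s['q'],s['force'])
M=T('side')
for L in (185,195,205): print(L, proj('side',t+d*L*.001+np.array([0,0,.1215-t[2]]),M))
E
```

```text
0.84 596 ctr [ 41. 200.] along,z,height: [(-23, 226, 27), (-8, 213, 36), (7, 208, 34), (22, 210, 47), (37, 202, 45), (52, 195, 43), (67, 189, 31), (82, 179, 17), (97, 172, 11), (112, 166, 11), (127, 160, 6), (142, 150, 6), (157, 142, 5)]
t 25.05 tcp [0.3776 0.0264 0.1914] F [-0.4  0.1 -0.4] 0.277 59.1
[-2.27739648e-01  2.00591556e-01  2.01151622e+00  1.35347761e-05
  9.28793538e-01 -1.67442064e+00] [-0.14642159 -0.20559482 -1.03352725]
185 (np.float64(352.79248170542274), np.float64(251.5398129502256))
195 (np.float64(349.0743250468293), np.float64(250.12659938126612))
205 (np.float64(345.38157362767276), np.float64(248.72304194904086))
```

step_arm --targets "0 0 -10 0;0 0 -20 0;0 0 -35 0;0 0 -50 0;0 0 -65 0;0 0 -80 0;0 0 -90 0;0 0 -90 0"

```text
t: 25.95
tcp_pos: [0.3797, 0.026, 0.2824]
tool_rot: [0.062, 0.998, -0.0, 0.002]
force: [-0.5, -0.5, -1.2]
finger_gap: 0.279
gripper_force: 59.1
```

```bash
python3 tm.py | head -c 600;  python3 -c "
import cv2
from h import *
save(manip.snapshot('side'),'d.png')
cv2.imwrite('pics/dc.png',cv2.resize(cv2.imread('pics/d.png')[140:320,260:476],(720,600),interpolation=cv2.INTER_CUBIC))"
```

```text
0.93 658 ctr [ 47. 288.] along,z,height: [(-23, 318, 24), (-8, 305, 36), (7, 297, 35), (22, 301, 42), (37, 293, 43), (52, 286, 39), (67, 279, 31), (82, 271, 20), (97, 264, 10), (112, 256, 9), (127, 250, 10), (142, 242, 9), (157, 234, 13), (172, 227, 7)]
t 25.95 tcp [0.3797 0.026  0.2824] F [-0.5 -0.5 -1.2] 0.279 59.1
```

View pics/dc.png

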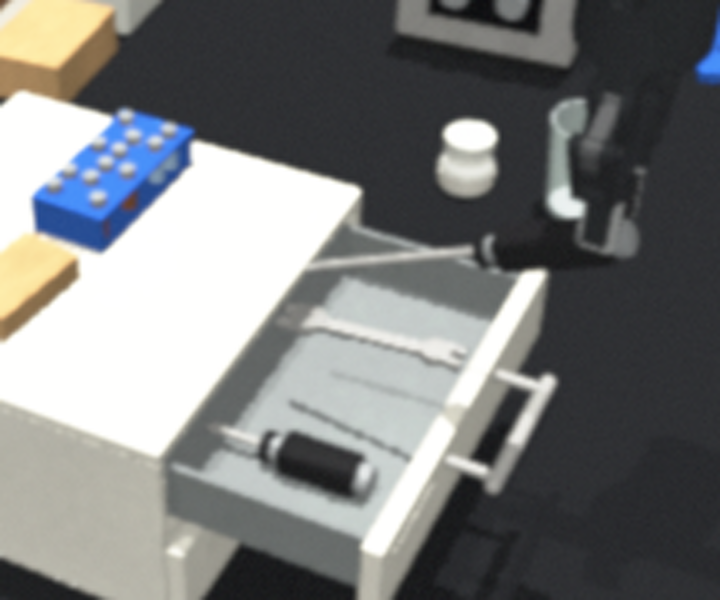

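The driver is clear of the drawer in the air, its blade pointing down towards the unit over the front of the top. The spanner and short driver remain in the drawer. To level it I'll let the tip lightly meet the bare front of the top while the grip is loose enough to pivot.

step_arm --targets "-15 0 0 0;-30 0 5 0;-45 0 15 0;-58 0 25 0;-58 0 32 0;-58 0 32 0"

```text
t: 26.7
tcp_pos: [0.4352, 0.0192, 0.2477]
tool_rot: [0.062, 0.998, 0.0, -0.002]
force: [0.3, -0.3, -0.4]
finger_gap: 0.283
gripper_force: 59.1
```

step_arm --targets "0 0 0 0;0 0 0 0;0 0 6 0;0 0 12 0;0 0 18 0;0 0 24 0;0 0 24 0" --squeeze 20

```text
t: 27.4
tcp_pos: [0.4362, 0.019, 0.2247]
tool_rot: [0.062, 0.998, 0.0, 0.0]
force: [-0.8, 0.0, 1.8]
finger_gap: 0.277
gripper_force: 59.3
```

```bash
python3 tm.py | head -c 600
```

```text
0.58 6474 ctr [90. 86.] along,z,height: [(-53, 185, 8), (-38, 170, 163), (-23, 209, 205), (-8, 183, 165), (7, 157, 176), (22, 124, 225), (37, 100, 315), (52, 84, 374), (67, 83, 379), (82, 119, 353), (97, 126, 347), (112, 116, 343), (127, 90, 321), (142, 69, 281), (157, 65, 244), (172, 17, 230), (187, 3, 203), (202, -11, 173), (217, -20, 147), (232, -32, 118), (247, -54, 89)]
t 27.4 tcp [0.4362 0.019  0.2247] F [-0.8  0.   1.8] 0.277 59.3
```

step_arm --targets "0 0 -8 0;0 0 -8 0;0 0 -8 0" --gripper 0.715 --squeeze 20

```text
t: 27.8
tcp_pos: [0.4363, 0.019, 0.2337]
tool_rot: [0.062, 0.998, -0.0, 0.0]
force: [-0.2, 0.3, -0.7]
finger_gap: 0.283
gripper_force: 40.8
```

```bash
python3 tm.py | head -c 600
```

```text
0.86 614 ctr [ 53. 238.] along,z,height: [(-23, 270, 25), (-8, 258, 36), (7, 248, 19), (22, 253, 42), (37, 247, 43), (52, 239, 41), (67, 233, 34), (82, 226, 16), (97, 217, 10), (112, 211, 10), (127, 204, 10), (142, 196, 11), (157, 190, 10), (172, 184, 11), (187, 177, 7)]
0.69 260 ctr [ 83. 176.] along,z,height: [(22, 183, 19), (37, 181, 21), (52, 179, 10), (67, 178, 8), (82, 176, 10), (97, 174, 10), (112, 172, 11), (127, 171, 23), (142, 165, 21)]
t 27.8 tcp [0.4363 0.019  0.2337] F [-0.2  0.3 -0.7] 0.283 40.8
```

step_arm --targets "0 0 0 0;0 0 0 0;0 0 4 0;0 0 8 0;0 0 12 0;0 0 16 0;0 0 16 0" --gripper 0.702

```text
t: 28.6
tcp_pos: [0.4358, 0.0191, 0.2166]
tool_rot: [0.062, 0.998, 0.0, -0.001]
force: [-0.7, -0.6, 0.9]
finger_gap: 0.302
gripper_force: 13.6
```

```bash
python3 tm.py | head -c 600
```

```text
0.67 589 ctr [ 57. 226.] along,z,height: [(-23, 253, 22), (-8, 242, 35), (7, 230, 14), (22, 239, 42), (37, 233, 43), (52, 229, 40), (67, 222, 33), (82, 217, 20), (97, 211, 11), (112, 205, 10), (127, 200, 7), (142, 194, 7), (157, 190, 10), (172, 184, 11), (187, 178, 10), (202, 174, 6)]
t 28.6 tcp [0.4358 0.0191 0.2166] F [-0.7 -0.6  0.9] 0.302 13.6
```

It is pivoting (about 20 degrees now) with only 1–2 N at the tip. Continue.

step_arm --targets "0 0 6 0;0 0 12 0;0 0 18 0;0 0 24 0;0 0 30 0;0 0 36 0;0 0 42 0;0 0 48 0;0 0 54 0;0 0 57 0;0 0 57 0"

```text
t: 29.8
tcp_pos: [0.436, 0.019, 0.1599]
tool_rot: [0.062, 0.998, 0.0, -0.0]
force: [0.2, 0.1, -0.3]
finger_gap: 0.303
gripper_force: 13.5
```

```bash
python3 tm.py | head -c 600
```

```text
0.6 661 ctr [ 65. 185.] along,z,height: [(-23, 198, 22), (-8, 187, 34), (7, 175, 17), (22, 188, 40), (37, 188, 42), (52, 187, 42), (67, 184, 41), (82, 183, 30), (97, 183, 12), (112, 182, 10), (127, 181, 9), (142, 180, 9), (157, 179, 11), (172, 177, 11), (187, 176, 8), (202, 175, 6), (217, 173, 3)]
t 29.8 tcp [0.436  0.019  0.1599] F [ 0.2  0.1 -0.3] 0.303 13.5
```

It is nearly level (about 4 degrees). Now grip firmly and lift.

step_arm --targets "0 0 0 0;0 0 0 0;0 0 0 0;0 0 -8 0;0 0 -20 0;0 0 -35 0;0 0 -50 0;0 0 -65 0;0 0 -80 0;0 0 -95 0;0 0 -105 0;0 0 -110 0" --gripper 1 --squeeze 90

```text
t: 31.1
tcp_pos: [0.4364, 0.019, 0.2715]
tool_rot: [0.062, 0.998, -0.0, 0.001]
force: [0.1, 0.1, -0.6]
finger_gap: 0.261
gripper_force: 88.4
```

step_arm --targets "0 0 0 0;0 0 0 0;0 0 0 0;0 0 0 0;0 0 0 0;0 0 0 0"

```text
t: 31.7
tcp_pos: [0.436, 0.019, 0.2701]
tool_rot: [0.062, 0.998, 0.0, -0.0]
force: [0.1, -0.6, -0.3]
finger_gap: 0.267
gripper_force: 88.4
```

```bash
python3 tm.py | head -c 600; python3 -c "
from h import *
for q,z in (('drawer_handle',.135),('short_driver',.105),('spanner',.105)):
  manip.snapshot('top'); print(q,[(x['position'],atz('top',x['position'],z).round(3)) for x in manip.mark_of('top',q)[:2]])"
```

```text
0.68 713 ctr [ 59. 294.] along,z,height: [(-23, 305, 20), (-8, 295, 32), (7, 287, 34), (22, 299, 38), (37, 298, 41), (52, 296, 42), (67, 294, 38), (82, 291, 25), (97, 291, 7), (112, 289, 5), (142, 286, 5), (157, 284, 7), (172, 282, 9), (187, 280, 8), (202, 279, 8)]
t 31.7 tcp [0.436  0.019  0.2701] F [ 0.1 -0.6 -0.3] 0.267 88.4
drawer_handle [([308.7, 319.9], array([0.418, 0.017, 0.135])), ([305.7, 305.0], array([0.458, 0.025, 0.135]))]
short_driver [([281.5, 276.1], array([0.535, 0.092, 0.105])), ([310.6, 303.7], array([0.459, 0.012, 0.105]))]
spanner [([305.4, 304.3], array([0.458, 0.026, 0.105])), ([340.8, 278.2], array([ 0.529, -0.071,  0.105]))]
```

```bash
python3 -c "
from h import *
M=T('side')
manip.snapshot('side')
for q,z in (('drawer_handle',.135),('drawer_floor',.105)):
  r=manip.mark_of('side',q); print(q,[(x['position'],round(x['p'],2)) for x in r[:2]])
" ; python3 -c "
from h import *
for b in ([.4085,.018,.135],[.418,.017,.135]): print(proj('side',np.array(b)),proj('top',np.array(b)))"
```

```text
drawer_handle [([416.2, 270.7], 0.76), ([319.4, 184.8], 0.33)]
drawer_floor [([395.0, 273.4], 0.65), ([436.3, 202.6], 0.57)]
(np.float64(415.08345271373076), np.float64(269.172362370291)) (np.float64(308.25680508616387), np.float64(323.63769745695294))
(np.float64(411.06302437871284), np.float64(267.72949074641383)) (np.float64(308.6306703953215), np.float64(320.0408659009997))
```

The drawer is still at its stop, the driver is held level and the other tools are in place, so I'll hand it in.

```bash
python3 -c "
from station import manip
print(manip.sign_off())"
```

```text
the job is handed in; nothing more can be done
None
```

Job handed in at about 32 s of the 51 s: the drawer was pulled out to its stop, and the long screwdriver was tipped handle end up, drawn out and held about 6° off level, roughly 10 cm above the unit's top. The short driver and spanner were left in the drawer; to level the driver I rested its tip lightly (about 1–3 N) on the bare front of the top.

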